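Grip a steel band in the bench clamp by its thumbwheel

ROBOT

A 7-joint arm with a two-finger parallel gripper is mounted at the origin on the work surface. World frame = base frame: x ahead of the robot, y to its left, z up, the work surface at z = 0. Lengths are in m, angles in rad, forces in N, time in s.
With the tool pointing down it reaches from about 0.425 to 0.925 m from the base axis. Payload 6.8 kg.
Tool frame: the origin (TCP) lies on the front face of the gripper's body, between the roots of the fingers; the fingertips stand 73 mm ahead of it and the grasp point (between the pads) lies 54 mm ahead of it (env.nose_length is the distance from the TCP to the fingertips, in m); z points along the fingers, y is the line along which they close (so a half turn about z gives the same grasp; the last joint's range is limited). The gripper opens to 85 mm and grips with 20 to 120 N. Pads are 22 mm wide; open, the fingers measure 114 mm over their backs; the gripper's body (76 mm by 85 mm) begins 54 mm behind the grasp point. The pads swing forward as they close: fully open they stand 13 mm farther back than shut.
Start: joints at [1.09, 0.477, 0.022, 1.555, -0.011, 1.109, -0.083], TCP at [0.246, -0.629, 0.304] pointing down, gripper open.
Joint ranges: [-2.96, 2.96], [-0.34, 2.1], [-1.41, 1.46], [0.24, 2.44], [-1.37, 4.51], [0.17, 1.92], [-2.96, 2.96]. Speed limits (rad/s): [2.39, 2.39, 3.14, 3.14, 3.14, 3.14, 3.14].

INTERFACE

Orientations are given as a unit quaternion [w, x, y, z].
In Python, from cell import env, kin, camera, calibration, job gives the robot as it stands. The module is installed in compiled form; this text tells all that it offers. Calls block until the motion is done:
- env.reach(position, orientation): joint-space move of the TCP to a pose.
- env.movel(position, velocity=0.15, rot=None, stop_force=None): straight line of the TCP; rot=None keeps the orientation; velocity is the mean speed in m/s. With stop_force (N) it stops when the force on the tool has changed by that much, and returns True; else False.
- env.goto_joints(angles): joint-space move.
- env.grip(opening, f_grip=None): finger opening in m; f_grip is the grip in N (None keeps the last); returns when the fingers have stopped.
- env.dwell(seconds).
- kin.inverse_kinematics(position, orientation): joint angles nearest the present ones, or None.
- env.get_state(): the state.
- camera(name): name is "scene" or "side" or "wrist"; returns (picture, depth): 384x512x3 uint8, blue, green, red; 384x512 float32, m along the optical axis (not along the pixel's ray), 0 where there is no reading.
- calibration(name): a dict with "fx", "fy", "cx", "cy" (pixels), "k1" (the pictures are not rectified: a ray, as slopes to the right and down, at radius r is drawn at 1 + k1 r^2 times it, then the intrinsics apply), "rvec" (rotation vector, rad) and "tvec" (3), from world to camera coordinates, as OpenCV has them. Camera axes: x right, y down, z forward; pixel columns grow to the right and rows downward; lengths in m; the calibration is good to about 2 mm. A picture is of the moment at which its call begins: read the wrist's pose just before it. calibration takes no time and is no camera call; for the wrist camera it gives the pose at the moment of the call.
A pose or a line that the arm cannot do raises env.PlanningError and nothing moves.
- job.job_done(): hands the job in; it is judged then, once.
The state is a dict: "time": time; "qpos": joint angles; "joint_velocities": joint speeds; "joint_torque": joint torques, N m; "tcp_pos": TCP position; "orientation": TCP orientation; "force": force on the tool from outside, world axes, zero at the start; "torque": the same for the moment, N m; "opening": finger opening in m; "gripper_force": force on a finger pad.
Only numpy, scipy, OpenCV 4.12 (cv2) and the standard library are available. Lean on these libraries where they do the work, as an engineer would, in place of code of your own. Each camera call takes 0.05 s, during which the arm holds its last target. There are 200 camera calls.

TASK

Take the larger, open steel band from the wooden board, set it down gently, flat on the bed of the small bench clamp, midway across the jaws, and let go of it. Then close the clamp on it with the clamp's recessed thumbwheel alone, rolling the wheel's small exposed rim with a fingertip pressed on it gently, until the band is held between both jaws and the sprung jaw face is pushed back about half of its travel (2.5 of 5 mm), never fully home. Do not push the moving jaw itself, and leave everything else on the bench where it is.

Things in the scene. Friction and masses are not known exactly. Their poses are not given: they have to be found in the camera images.
- band: The work: a plain steel open ring lying flat, outside diameter 36 mm, inside 28 mm, 14 mm high, about 45 g. Origin: centre of its underside; z up. Over 10 N presses it too hard on the bed. One of three blanks on the board; the others are a solid disc of the same outline and a much smaller ring.
- board: Fixed wooden board 90 x 210 x 12 mm (x, y, z) with the three blanks in a row along its y, 70 mm apart, lying on its top. Origin: centre of its underside. The band can be gripped across its outside along the board's x, where nothing stands beside it.
- clamp: Low aluminium bench clamp, 200 mm long (x), 56 mm wide, on a fixed 206 x 70 x 5 mm base plate. Origin: on the bench. Along x: wheel housing x -108 to -38 mm, nominal top 52 mm high; moving jaw; flat bed, nominally 32 mm high; fixed jaw, its face at x = +68 mm. Jaws: 18 mm high above the bed, 34 (moving) and 40 mm (fixed) wide in y; bed open above and at both y sides.
- bed (a point): Nominal point on the clamp's bed, at clamp x = +40 mm, y = 0, 32 mm up; axes as the clamp's, fixed to its base plate (real height up to 7 mm off, as for the wheel). The band may stand here, or anywhere clear between the jaws, within 9 mm of y = 0; the closing jaw slides it along to the fixed jaw.
- wheel_top (a point): Nominal top of the thumbwheel's rim, at clamp x = -75 mm, y = 0, 58.5 mm up (6.5 mm proud of its housing); axes as the clamp's, fixed to the base plate. The clamp stands on studs with rubber cushions: bed, jaws and wheel together really lie up to 7 mm higher or lower, unknown each time (find by feel), and sink 1 mm per 8 N of press, 3 mm at most.
- wheel (a joint): Turning (rad, endless) of the knurled steel thumbwheel, diameter 40 mm, 14 mm wide, axis along the clamp's y, sunk in the housing. Dragging its top towards the clamp's +x increases it and closes the jaw, 8 mm per rad. Stiff: 2.5 N at the rim to turn, 3.7 N when clamping; stays where left; slips if pressed lightly. Press of 7 to 10 N drives it well; over 13 N harms it.
- jaw (a joint): Travel of the moving jaw towards the fixed jaw (m), 0 fully open (66 mm between the faces) to 0.036. The start varies. With the band against both jaws the face begins to yield at about 0.030.
- face (a joint): How far the moving jaw's sprung steel face is pushed back into the jaw (m): 0 free, 0.005 fully home. It yields 1 mm per 1.2 N of clamping force. Wanted at the end: about 0.0025 (0.001 to 0.004 serves).
- disc: Bystander on the board: solid steel disc, diameter 36 mm, 14 mm high. Origin: centre of its underside.
- small_ring: Bystander on the board: steel ring, outside diameter 22 mm, 8 mm high. Origin: centre of its underside.
- hammer: Bystander: hammer 250 mm long lying along its x beyond the clamp. Origin: underside.
- jar: Bystander: glass jar with a steel cap, diameter 56 mm, 75 mm high. Origin: centre of its underside.
- dome_block: Bystander: steel doming block, a 50 mm cube. Origin: centre of its underside.
- pliers: Bystander: pliers with red grips, about 130 mm long, lying flat, 12 mm high. Origin: underside, at the pivot.
- mug: Bystander: mug, diameter 72 mm, 85 mm high. Origin: centre of its underside.
Mind the look-alikes: they are no part of the job. Leave any purple look-alike of the clamp alone.

How it is judged:
By the outcome, as a careful person would: the job done as asked, in the order asked, and still so for the second after the job is handed in, with the robot touching nothing.
It also fails if it takes over 61 s, if anything falls off the work surface, if the arm or the gripper's body presses on something with over 40 N, if the wrist force passes 120 N, or if a joint passes its speed limit or range.

## Working session

There is one attempt and no reset: what is moved stays moved. The work goes in short steps, each a Python script; the robot and the scene stay as the last script left them, time stands still between calls to the robot, and variables do not carry over. Pictures are saved under pics/ and viewed, at most 10 in all, crops included, and the job is handed in when it is done.

```bash
mkdir -p pics; cat > h.py <<'E'
import numpy as np, cv2
from cell import env, kin, camera, calibration, job
def pts(name, d, c=None):
    """world point for every pixel from depth"""
    c=c or calibration(name); K=np.array([[c['fx'],0,c['cx']],[0,c['fy'],c['cy']],[0,0,1]])
    v,u=np.mgrid[0:d.shape[0],0:d.shape[1]]
    n=slopes(c,np.stack([u,v],-1).reshape(-1,2))
    P=np.c_[n,np.ones(len(n))]*d.reshape(-1,1)
    R=cv2.Rodrigues(np.array(c['rvec'],float))[0]
    return ((P-np.array(c['tvec']).ravel())@R).reshape(*d.shape,3)
def slopes(c,uv):
    uv=np.asarray(uv,float); m=np.c_[(uv[:,0]-c['cx'])/c['fx'],(uv[:,1]-c['cy'])/c['fy']]
    n=m.copy()
    for _ in range(15): n=m/(1+c['k1']*(n**2).sum(1,keepdims=True))
    return n
def onplane(c,uv,z):
    n=slopes(c,uv); R=cv2.Rodrigues(np.array(c['rvec'],float))[0]
    o=-R.T@np.array(c['tvec']).ravel(); d=np.c_[n,np.ones(len(n))]@R
    return o+d*((z-o[2])/d[:,2])[:,None]
E
python3 - <<'E'
from h import *
for n in("scene","side"):
    p,d=camera(n); cv2.imwrite(f"pics/{n}.png",p); np.savez(f"{n}.npz",p=p,P=pts(n,d),d=d)
s=env.get_state();print(s['time'],s['orientation'],s['force'],s['opening'],env.nose_length)
E
```

```text
0.1 [-8.11851163e-04  9.82675678e-01  1.85331592e-01 -2.32070470e-04] [ 0.48600336 -0.44361992  0.37251195] 0.08554021125325952 0.0726
```

View pics/scene.png

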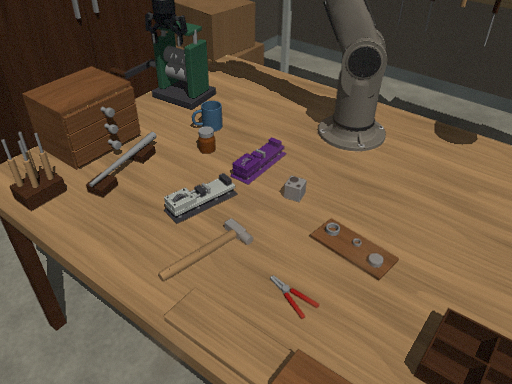

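View pics/side.png

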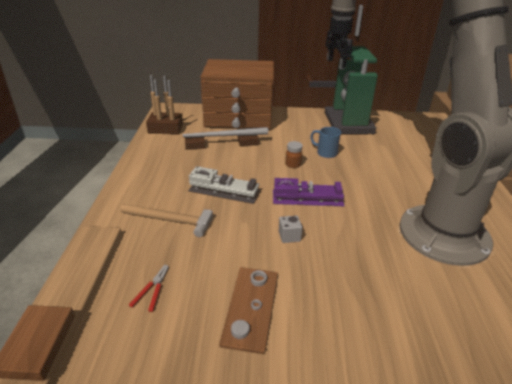

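The scene view shows the band at about (333,229), the disc at (376,260) and the small ring at (357,242). The grey clamp is at about (200,198) and the purple look-alike at (258,160). In the side view the band is at (259,277) and the clamp at (223,185). Next I'll measure the board and clamp using depth.

```bash
python3 - <<'E'
from h import *
for n,px in (("scene",dict(band=(333,229),ring=(357,242),disc=(376,260),clamp=(200,198),block=(294,188),jar=(206,140),purple=(258,160),hammer=(237,232))),("side",dict(band=(259,277),ring=(256,304),disc=(240,328),clamp=(223,185),block=(290,230),hammer=(204,222)))):
    z=np.load(n+".npz");P=z['P'];p=z['p'];c=calibration(n)
    for k,(u,v) in px.items(): print(n,k,P[v,u].round(4))
    # clamp: height points near
    C=P[px['clamp'][1],px['clamp'][0]]
    m=(np.hypot(P[...,0]-C[0],P[...,1]-C[1])<.15)&(P[...,2]>.012)&(P[...,2]<.08)&(z['d']>0)
    hsv=cv2.cvtColor(p,cv2.COLOR_BGR2HSV); m&=hsv[...,1]<70
    k,l,st,ce=cv2.connectedComponentsWithStats(m.astype(np.uint8)); 
    i=1+np.argmax(st[1:,4]); Q=P[l==i]; print(n,'clamp',st[i],cv2.minAreaRect(Q[:,:2].astype(np.float32)*1000),np.percentile(Q[:,2],[5,50,99]))
    b=P[px['ring'][1],px['ring'][0]]
    m=(np.hypot(P[...,0]-b[0],P[...,1]-b[1])<.14)&(P[...,2]>.007)&(P[...,2]<.04)&(z['d']>0)
    Q=P[m]; print(n,'board',cv2.minAreaRect(Q[:,:2].astype(np.float32)*1000),m.sum())
z=np.load("scene.npz")['p'];w=np.load("side.npz")['p']
a=cv2.resize(z[165:230,150:250],(800,520),interpolation=cv2.INTER_CUBIC);cv2.imwrite("pics/c1.png",a)
E
```

```text
scene band [0.4819 0.1997 0.0116]
scene ring [0.4891 0.2733 0.0145]
scene disc [0.5304 0.343  0.0294]
scene clamp [ 0.622  -0.1433  0.0343]
scene block [0.4389 0.0456 0.0473]
scene jar [ 0.4101 -0.3117  0.0516]
scene purple [ 0.3979 -0.1118  0.0526]
scene hammer [0.6588 0.0184 0.0281]
scene clamp [ 164  174   71   43 1302] ((606.8776245117188, -155.49851989746094), (62.67289352416992, 202.51864624023438), 76.05006408691406) [0.02456676 0.0419061  0.06039946]
scene board ((505.5860900878906, 271.0882568359375), (210.0048370361328, 94.50541687011719), 83.0971908569336) 2215
side band [0.4885 0.1923 0.0116]
side ring [0.4923 0.2725 0.0154]
side disc [0.5211 0.3441 0.0291]
side clamp [ 0.6057 -0.1423  0.0314]
side block [0.4162 0.06   0.0427]
side hammer [0.6381 0.023  0.0261]
side clamp [ 189  167   70   31 1131] ((604.638671875, -154.6273956298828), (62.31206512451172, 202.7035369873047), 75.53035736083984) [0.02363696 0.03720417 0.05870493]
side board ((503.0140686035156, 271.10968017578125), (214.69093322753906, 90.51908111572266), 82.84138488769531) 3457
```

View pics/c1.png

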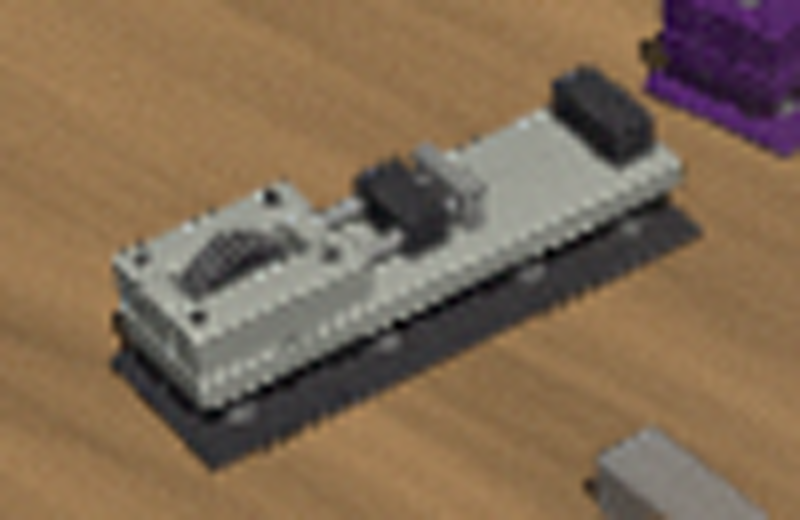

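Clamp +x points toward the robot, at a yaw of about 166°. The wheel is at the far end and the fixed jaw at the near end. The moving jaw stands clear of the housing, with its light sprung face in front. I'll move above the band and look with the wrist camera.

```bash
cat >> h.py <<'E'
from scipy.spatial.transform import Rotation as Ro
def down(ang):
    """tool pointing down with tool y (closing line) at world angle ang (rad)"""
    y=np.array([np.cos(ang),np.sin(ang),0]);z=np.array([0,0,-1.]);q=Ro.from_matrix(np.c_[np.cross(y,z),y,z]).as_quat()
    return np.r_[q[3],q[:3]]
def wrist(name):
    c=calibration("wrist"); p,d=camera("wrist"); cv2.imwrite(f"pics/{name}.png",p); np.savez(name+".npz",p=p,d=d,P=pts("wrist",d,c)); import pickle; pickle.dump(c,open(name+".pkl","wb")); return p,d,c
E
python3 - <<'E'
from h import *
for dg in(-7,173,-104,76):
    P=(0.485,0.2,.25) if dg in(-7,173) else (.58,-.15,.25)
    print(dg,kin.inverse_kinematics(P,down(np.radians(dg))))
q=kin.inverse_kinematics((0.485,.2,.25),down(np.radians(-7)))
if q is None or abs(q[6])>2.8: a=173
else: a=-7
env.reach((0.485,.2,.25),down(np.radians(a)))
s=env.get_state();print(a,s['time'],s['tcp_pos'],s['force']);wrist("w1")
E
```

```text
-7 [ 0.31353036  0.49653695 -1.05212468  1.91727177  0.50591401  1.02312752
 -1.08447355]
173 [ 0.38839272  0.56386239 -1.1790174   1.9136638   0.59654751  1.07430847
  1.97881644]
-104 [ 0.23043216  0.4116328  -0.10538035  1.79052591  0.05205758  0.9421148
 -1.7119773 ]
76 [ 0.624989    0.48337635 -0.63138311  1.76257837  0.33124392  1.00384681
  1.19420778]
-7 3.1333 [0.48545939 0.1991718  0.24984428] [0.19668213 0.40178391 0.15633014]
```

View pics/w1.png

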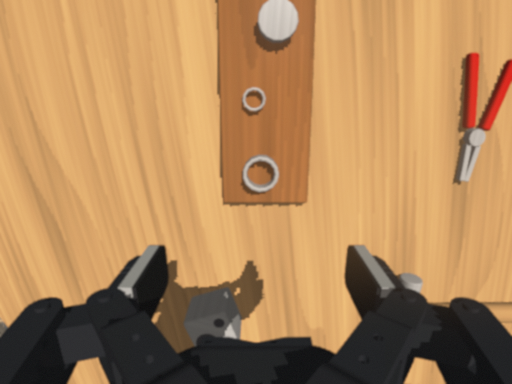

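The wrist view shows the band at (261,174), the small ring at (254,99) and the disc at (278,19). The board edges run nearly vertical, so the grip line is aligned. I'll locate the band and grip it.

```bash
python3 - <<'E'
from h import *
import pickle
z=np.load("w1.npz");c=pickle.load(open("w1.pkl","rb"));p=z['p']
hsv=cv2.cvtColor(p,cv2.COLOR_BGR2HSV);m=(hsv[...,1]<60).astype(np.uint8);m[:, :230]=0;m[:,292]=0;m[205:]=0;m[:145]=0;m[:,292:]=0
cs,_=cv2.findContours(m,cv2.RETR_EXTERNAL,cv2.CHAIN_APPROX_NONE);k=max(cs,key=cv2.contourArea)[:,0]
W=onplane(c,k,.026)[:,:2];(b,r)=cv2.minEnclosingCircle((W*1000).astype(np.float32));print(b,r)
b=np.array(b)/1000
# board edges on z=.012
H=(p[...,2].astype(int)-p[...,0]>50)&(p[...,2]<175)&(hsv[...,1]>90);rows=range(30,195,15)
L=[];Rr=[]
for v in rows:
    u=np.where(H[v,200:330])[0]+200; L.append((u.min(),v));Rr.append((u.max(),v))
for e in(L,Rr):
    w=onplane(c,e,.012); f=cv2.fitLine((w[:,:2]).astype(np.float32),cv2.DIST_HUBER,0,.001,.001).ravel();print(np.degrees(np.arctan2(f[1],f[0])),w[0],w[-1])
q=down(np.radians(-7))
env.grip(.065)
env.movel((*b,.12),velocity=.15,rot=q)
hit=env.movel((*b,.086),velocity=.05,stop_force=5)
s=env.get_state();print(hit,s['tcp_pos'],s['force'],s['time'])
if hit: env.movel(s['tcp_pos']+np.array([0,0,.002]),velocity=.03)
env.grip(.02,25)
s=env.get_state();print(s['tcp_pos'],s['opening'],s['gripper_force'],s['force'])
env.movel((*b,.2),velocity=.15)
s=env.get_state();print(s['time'],s['opening'],s['gripper_force'],s['force'])
wrist("w2")
E
```

```text
(490.37786865234375, 201.2269287109375) 18.571081161499023
82.90088 [0.4668853  0.33868337 0.012     ] [0.44964262 0.19586222 0.012     ]
82.68414 [0.55528172 0.3278335  0.012     ] [0.52839563 0.18598355 0.012     ]
False [0.49042397 0.20142342 0.08607072] [ 0.18706703 -0.84307671  0.83145051] 5.375
[0.49054027 0.20132761 0.08648914] 0.0353927373996032 24.66227201744914 [-1.71860157 -1.71868897  4.6915739 ]
6.6583 0.03501999703569477 25.020063472911716 [-0.47357891 -0.68297004 -1.32318609]
```

View pics/w2.png

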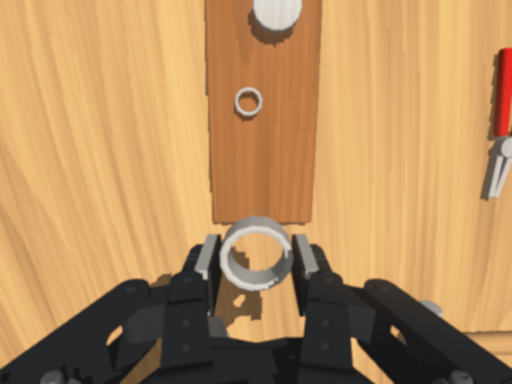

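The band is held centrally and is level, at about (257,255). Next I'll look at the clamp from its robot side.

```bash
python3 - <<'E'
from h import *
env.reach((.50,-.13,.28),down(np.radians(-104)))
s=env.get_state();print(s['time'],s['tcp_pos'],s['force'],s['opening']);wrist("w3")
P=np.load("w3.npz")['P']
E
```

```text
7.9917 [ 0.50011197 -0.12846938  0.27964594] [-0.6618038  -0.05416582 -1.21252096] 0.035381508274448734
```

View pics/w3.png

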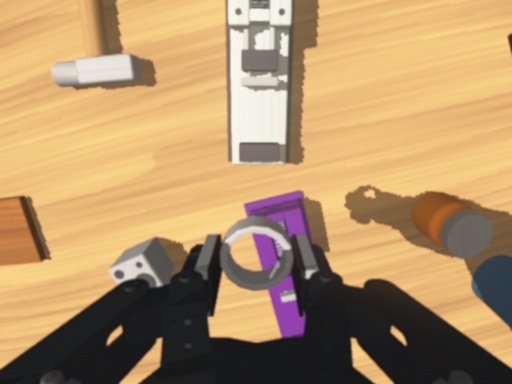

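The wrist view shows the fixed jaw at (260,152), the moving jaw body at (260,60) with its light face at (260,81), and the housing at (260,12). The clear bed spans rows 86–142. I'll measure these now.

```bash
python3 - <<'E'
from h import *
import pickle
z=np.load("w3.npz");c=pickle.load(open("w3.pkl","rb"));p=z['p'];P=z['P']
g=p.mean(2)
print(g[40:166,260].astype(int).tolist())
for v,u in((152,260),(115,260),(60,260),(81,260),(12,285)): print((v,u),P[v-2:v+3,u-2:u+3].reshape(-1,3).mean(0).round(4))
hz=cv2.cvtColor(p,cv2.COLOR_BGR2HSV)
L=[];R=[]
for v in range(45,140,5):
    u=np.where((hz[v,220:310,1]<60)&(g[v,220:310]>150))[0]+220; 
    L.append((u.min(),v));R.append((u.max(),v))
print(L[::4],R[::4])
zb=P[105:135,240:280,2].mean();print('bed z',zb)
for e in(L,R):
    w=onplane(c,e,zb); f=cv2.fitLine((w[:,:2]).astype(np.float32),cv2.DIST_HUBER,0,.001,.001).ravel();print(np.degrees(np.arctan2(f[1],f[0])),w[0].round(4),w[-1].round(4))
E
```

```text
[242, 242, 242, 242, 242, 242, 242, 242, 235, 194, 139, 118, 116, 115, 118, 118, 115, 115, 115, 115, 116, 116, 116, 115, 116, 116, 116, 117, 115, 105, 95, 105, 123, 132, 138, 176, 218, 220, 217, 217, 217, 217, 215, 214, 203, 172, 138, 129, 134, 154, 200, 233, 239, 239, 239, 238, 238, 238, 238, 238, 238, 238, 238, 238, 238, 238, 238, 238, 238, 237, 238, 238, 237, 238, 238, 238, 238, 238, 238, 238, 238, 238, 238, 238, 238, 238, 238, 238, 237, 237, 237, 238, 238, 238, 237, 237, 237, 237, 237, 238, 236, 220, 151, 97, 101, 113, 117, 116, 115, 113, 114, 114, 114, 114, 113, 113, 112, 113, 112, 110, 116, 136, 171, 187, 175, 175]
(152, 260) [ 0.5235 -0.139   0.0531]
(115, 260) [ 0.5571 -0.1474  0.0351]
(60, 260) [ 0.6057 -0.159   0.0533]
(81, 260) [ 0.5879 -0.1547  0.0531]
(12, 285) [ 0.6393 -0.1897  0.0557]
[(np.int64(230), 45), (np.int64(230), 65), (np.int64(230), 85), (np.int64(231), 105), (np.int64(231), 125)] [(np.int64(287), 45), (np.int64(241), 65), (np.int64(277), 85), (np.int64(286), 105), (np.int64(285), 125)]
bed z 0.0368453416930855
-14.0885315 [ 0.6276 -0.1352  0.0368] [ 0.5449 -0.114   0.0368]
-13.794748 [ 0.6147 -0.1878  0.0368] [ 0.5318 -0.1674  0.0368]
```

```bash
python3 - <<'E'
from h import *
import pickle
c=pickle.load(open("w3.pkl","rb"))
ang=np.radians(166.06);ex=np.array([np.cos(ang),np.sin(ang)]);ey=np.array([-ex[1],ex[0]])
fj,ff,fb,jb0,jb1=onplane(c,[(260,142),(260,84.5),(260,75.5),(260,69),(260,50)],.053)[:,:2]
mid=np.array([.5794,-.1511])
fix=mid+ex*((fj-mid)@ex); org=fix-.068*ex
print('org',org,'clampx face,faceback,bodyfront,bodyback',[round(float((q-org)@ex),4) for q in(ff,fb,jb0,jb1)])
gap=(fj-ff)@ex; T=fix-ex*gap/2; print('gap',gap,'target',T, 'clamp x',(T-org)@ex)
np.savez("clamp.npz",org=org,ex=ex,ey=ey)
q=down(ang+np.pi/2)
env.reach((*T,.17),down(np.radians(-103.94)))
env.movel((*T,.125),velocity=.12)
s=env.get_state();print(s['time'],s['tcp_pos'],s['force'])
hit=env.movel((*T,.097),velocity=.02,stop_force=2.5)
s=env.get_state();print(hit,s['time'],s['tcp_pos'],s['force'])
env.grip(.060)
s=env.get_state();print(s['tcp_pos'],s['force'])
env.movel((*T,.16),velocity=.12)
B=T-.075*0*ex-.0*ey
env.reach((*(T+.05*ex),.28),down(np.radians(-103.94)))
wrist("w4");print(env.get_state()['time'])
E
```

```text
org [ 0.59942368 -0.1560702 ] clampx face,faceback,bodyfront,bodyback [0.0146, 0.0067, 0.001, -0.0155]
gap 0.05336530832855639 target [ 0.55932319 -0.14611661] clamp x 0.04131734583572178
9.1333 [ 0.55956673 -0.14608905  0.12589575] [ 0.54090943  0.70310081 -1.52862017]
True 10.0167 [ 0.55916437 -0.14604987  0.10734516] [-1.43864775 -0.59246158  6.28382903]
[ 0.55842937 -0.14609298  0.10685895] [-0.41636182  0.08048836  0.07738282]
11.6
```

View pics/w4.png

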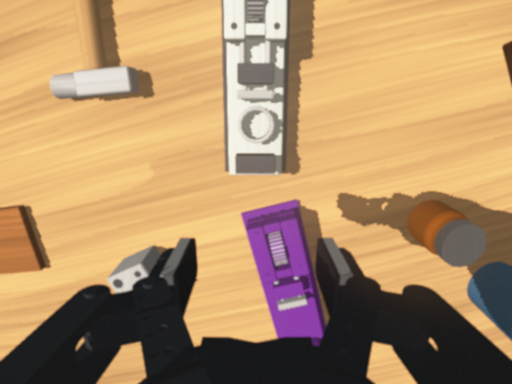

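The band lies flat at (259,125), midway between the jaws, and both jaws are clear of it. Next I'll find the wheel by touch and make the first stroke.

```bash
cat >> h.py <<'E'
def F(n=6):
    a=[]
    for _ in range(n): env.dwell(.02); a.append(np.array(env.get_state()['force']))
    return np.mean(a,0)
def stroke(L=.018, x0=-.084, ztop=.1345, want=8.0, lift=.008, v=.04, step=.006):
    """press gently on wheel top, drag toward clamp +x by L, lift; prints along/press forces"""
    k=np.load("clamp.npz");org,ex=k['org'],k['ex']
    w=lambda x,z:(*(org+x*ex),z)
    env.movel(w(x0,ztop+lift),velocity=.1); f0=F()
    env.movel(w(x0,ztop+.002),velocity=.06)
    hit=env.movel(w(x0,ztop-.012),velocity=.01,stop_force=4)
    z=env.get_state()['tcp_pos'][2]; zc=z
    for _ in range(4):
        f=(F()-f0)[2]
        if abs(f-want)<.8: break
        zc-=np.clip((want-f)/8000*.8,-.0006,.0006); env.movel(w(x0,zc),velocity=.01)
    print('contact',hit,'z %.4f zc %.4f press %.1f'%(z,zc,f))
    x=x0
    while x<x0+L-1e-6:
        x=min(x+step,x0+L); env.movel(w(x,zc),velocity=v); g=np.array(env.get_state()['force'])-f0
        print('  x %.4f z %.4f press %.1f along %.1f'%(x,env.get_state()['tcp_pos'][2],g[2],g[:2]@ex))
        zc-=np.clip((want-g[2])/8000*.5,-.0005,.0005)
    env.movel(w(x,zc+lift),velocity=.1); print('t',env.get_state()['time'])
    return z
E
python3 - <<'E'
from h import *
k=np.load("clamp.npz");org,ex=k['org'],k['ex']
env.grip(0,20)
env.reach((*(org-.084*ex),.155),down(np.radians(-103.94)))
s=env.get_state();print(s['time'],s['opening'],s['tcp_pos'],s['qpos'].round(2) if hasattr(s['qpos'],'round') else s['qpos'])
stroke(ztop=.138,L=.018)
E
```

```text
13.0667 -7.888474007380495e-05 [ 0.68074174 -0.17583905  0.15589531] [ 0.6   0.77 -0.67  1.56  0.53  1.   -2.04]
contact True z 0.1306 zc 0.1295 press 6.1
  x -0.0780 z 0.1306 press 6.1 along -1.7
  x -0.0720 z 0.1305 press 7.5 along -0.9
  x -0.0660 z 0.1305 press 6.7 along -1.0
t 17.1667
```

```bash
python3 - <<'E'
from h import *
k=np.load("clamp.npz");org,ex=k['org'],k['ex']
p,d=camera("side"); cv2.imwrite("pics/side2.png",p)
p0=np.load("side.npz")['p']
for n in ("side","scene"):
    q=camera(n)[0]; p0=np.load(n+".npz")['p']
    c=calibration(n);R=c['rvec'];K=np.array([[c['fx'],0,c['cx']],[0,c['fy'],c['cy']],[0,0,1.]])
    X=np.array([[*(org+x*ex),.0535] for x in np.arange(-.03,.07,.002)])
    Rm=cv2.Rodrigues(np.array(R,float))[0];V=X@Rm.T+np.array(c['tvec']).ravel();s=V[:,:2]/V[:,2:];s=s*(1+c['k1']*(s**2).sum(1,keepdims=True))
    uv=(s*[c['fx'],c['fy']]+[c['cx'],c['cy']]).astype(np.float32)
    f=lambda im:cv2.remap(im,uv[:,0][:,None],uv[:,1][:,None],cv2.INTER_CUBIC).mean(2).ravel().astype(int).tolist()
    print(n,'before',f(p0));print(n,'now   ',f(q))
E
```

```text
side before [125, 128, 132, 136, 139, 138, 134, 123, 110, 93, 79, 73, 72, 72, 70, 68, 70, 72, 88, 109, 125, 135, 134, 122, 109, 104, 105, 116, 127, 138, 146, 151, 151, 149, 149, 146, 144, 146, 146, 146, 147, 145, 141, 141, 141, 144, 144, 145, 146, 137]
side now    [96, 105, 112, 116, 120, 124, 124, 124, 123, 116, 104, 94, 83, 76, 74, 72, 72, 72, 71, 69, 71, 84, 104, 125, 140, 142, 136, 126, 120, 120, 125, 127, 126, 124, 125, 127, 130, 132, 136, 137, 134, 135, 138, 141, 142, 143, 145, 144, 141, 137]
scene before [144, 147, 155, 125, 73, 31, 30, 56, 63, 57, 56, 56, 55, 53, 62, 88, 89, 78, 85, 109, 127, 132, 146, 162, 157, 154, 156, 160, 161, 153, 154, 157, 154, 151, 152, 155, 154, 157, 165, 156, 146, 156, 167, 138, 77, 25, 19, 21, 26, 36]
scene now    [149, 154, 148, 142, 151, 158, 152, 129, 62, 22, 47, 67, 59, 58, 58, 55, 51, 56, 88, 107, 90, 87, 110, 134, 140, 136, 127, 115, 101, 95, 96, 104, 106, 106, 105, 106, 105, 110, 112, 121, 131, 148, 160, 138, 74, 26, 25, 26, 33, 39]
```

The jaw advanced about 6.5 mm, close to what no slip would give. I'll make two more strokes and then look closer.

```bash
python3 - <<'E'
from h import *
k=np.load("clamp.npz");org,ex=k['org'],k['ex']
stroke(ztop=.1315,L=.018,want=8.5)
stroke(ztop=.1315,L=.009,want=8.5,step=.003)
env.movel((*(org-.07*ex),.17),velocity=.2)
env.reach((*(org+.075*ex),.26),down(np.radians(-103.94)))
wrist("w5");print(env.get_state()['time'])
p=np.load("w5.npz")['p'];print((p[:230,258].mean(1)).astype(int).tolist())
cv2.imwrite("pics/w5c.png",cv2.resize(p[0:220,180:340],(580,797),interpolation=cv2.INTER_CUBIC)[:600])
E
```

```text
contact True z 0.1306 zc 0.1294 press 6.3
  x -0.0780 z 0.1305 press 6.8 along -2.1
  x -0.0720 z 0.1304 press 6.9 along -1.3
  x -0.0660 z 0.1304 press 7.7 along -1.3
t 21.15
contact True z 0.1306 zc 0.1294 press 6.1
  x -0.0810 z 0.1305 press 7.2 along -2.0
  x -0.0780 z 0.1305 press 8.2 along -2.4
  x -0.0750 z 0.1305 press 7.9 along -2.5
t 24.8333
25.9167
[115, 141, 180, 196, 172, 131, 120, 153, 197, 200, 159, 122, 120, 147, 176, 175, 146, 117, 121, 151, 173, 163, 127, 114, 139, 160, 150, 123, 117, 138, 142, 122, 125, 146, 134, 106, 107, 115, 135, 187, 231, 240, 242, 242, 242, 241, 240, 240, 239, 239, 234, 207, 150, 116, 116, 125, 132, 133, 135, 153, 196, 229, 237, 238, 239, 239, 238, 238, 238, 238, 238, 238, 238, 238, 238, 237, 238, 238, 237, 238, 238, 237, 237, 237, 237, 237, 237, 237, 237, 235, 236, 236, 236, 236, 236, 236, 236, 236, 235, 235, 229, 198, 148, 118, 112, 112, 113, 112, 112, 112, 109, 109, 108, 110, 109, 110, 109, 109, 109, 110, 110, 108, 108, 127, 150, 183, 213, 197, 160, 170, 199, 209, 210, 209, 208, 208, 201, 183, 169, 196, 212, 202, 174, 147, 168, 212, 227, 230, 232, 233, 233, 233, 233, 232, 233, 233, 233, 234, 233, 233, 233, 233, 233, 233, 233, 233, 234, 232, 214, 165, 141, 167, 205, 215, 199, 160, 109, 89, 99, 107, 108, 108, 107, 107, 107, 107, 106, 106, 106, 106, 106, 104, 104, 106, 109, 129, 156, 176, 181, 182, 181, 181, 182, 182, 181, 179, 177, 179, 182, 186, 188, 186, 180, 177, 178, 179, 180, 180, 182, 184, 184, 183, 183, 183, 184, 188, 188, 178, 148, 124]
```

View pics/w5c.png

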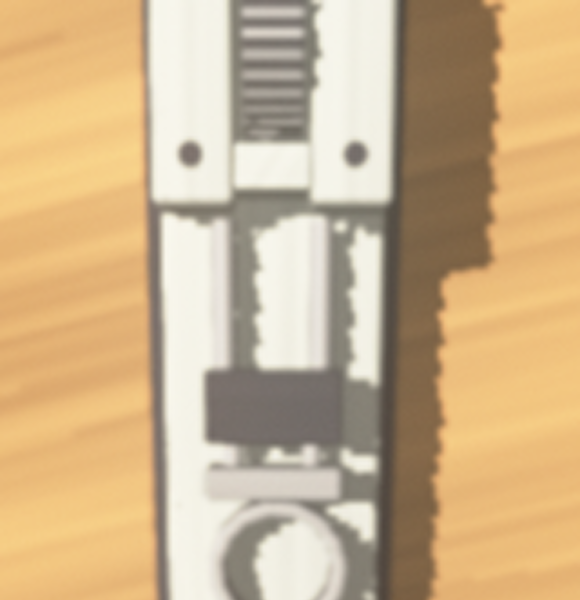

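The dark jaw body is at rows 102–123 and its face at about 128–137. The band seems to touch the face and sits near the fixed jaw, whose face is at row 176. I'll work out the travel from these rows.

```bash
python3 - <<'E'
from h import *
import pickle
ex=np.load("clamp.npz")['ex']
for n,rows,u in(("w3",(142.3,84.5,75.2,69,49.5),260),("w5",(175.5,136.8,128.5,123.7,101.7),258)):
    c=pickle.load(open(n+".pkl","rb")); W=onplane(c,[(u,r) for r in rows],.0535)[:,:2]
    print(n,'mm from fixed face: front,faceback,bodyfront,bodyback',(((W[0]-W[1:])@ex)*1000).round(1))
c=pickle.load(open("w5.pkl","rb"));W=onplane(c,[(258,144.),(258,175.)],.048)[:,:2];F=onplane(c,[(258,175.5)],.0535)[:,:2]
print('band far/near edges',((F-W)@ex*1000).round(1))
E
```

```text
w3 mm from fixed face: front,faceback,bodyfront,bodyback [53.6 61.8 67.2 84. ]
w5 mm from fixed face: front,faceback,bodyfront,bodyback [35.8 43.2 47.4 66.4]
band far/near edges [28.6 -0.9]
```

The jaw is at about 30.5–31 mm, the band touches both jaws, and the face is pushed back about 1 mm. I need roughly 4.5 mm more at the rim.

```bash
python3 - <<'E'
from h import *
k=np.load("clamp.npz");org,ex=k['org'],k['ex']
env.reach((*(org-.079*ex),.16),down(np.radians(-103.94)))
stroke(ztop=.1315,L=.0045,x0=-.079,want=9.3,step=.0015,v=.02)
env.movel((*(org-.07*ex),.17),velocity=.2)
env.reach((*(org+.075*ex),.26),down(np.radians(-103.94)))
wrist("w6");print(env.get_state()['time'])
a=np.load("w5.npz")['p'];p=np.load("w6.npz")['p'];print((p[90:185,258].mean(1)).astype(int).tolist())
cv2.imwrite("pics/w56.png",cv2.resize(np.hstack([a[80:200,200:320],p[80:200,200:320]]),(800,400),interpolation=cv2.INTER_CUBIC))
E
```

```text
contact True z 0.1310 zc 0.1295 press 6.6
  x -0.0775 z 0.1306 press 6.9 along -1.3
  x -0.0760 z 0.1306 press 7.2 along -2.6
  x -0.0745 z 0.1306 press 7.1 along -3.1
t 30.3583
31.4417
[236, 235, 236, 236, 236, 236, 236, 235, 235, 235, 235, 234, 223, 180, 132, 111, 111, 112, 112, 112, 111, 111, 110, 108, 109, 108, 110, 108, 109, 110, 109, 110, 109, 107, 120, 165, 215, 209, 162, 159, 194, 210, 210, 210, 209, 208, 204, 185, 171, 195, 211, 203, 176, 148, 168, 212, 227, 230, 232, 233, 232, 233, 233, 233, 233, 233, 233, 233, 233, 233, 233, 234, 233, 233, 233, 233, 234, 231, 213, 164, 140, 168, 204, 215, 199, 160, 109, 87, 99, 107, 109, 108, 107, 108, 107]
```

View pics/w56.png

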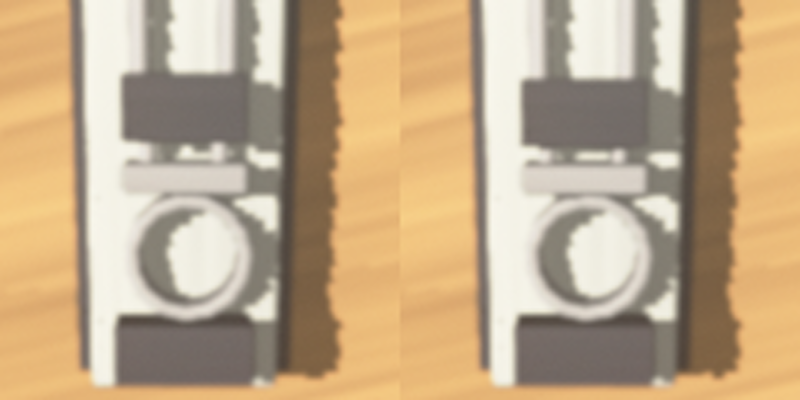

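Left is before and right is after. The face and band haven't moved, while the jaw body has advanced and its gap to the face has shrunk. I'll make a sub-pixel measurement of the same frames before deciding whether to do more.

```bash
python3 - <<'E'
from h import *
import pickle
ex=np.load("clamp.npz")['ex']
def edge(g,lo,hi,th):
    for r in range(lo,hi):
        a,b=g[r],g[r+1]
        if (a-th)*(b-th)<=0 and a!=b: return r+(a-th)/(a-b)
for n,cols,(b0,b1),(f0,f1),(j0,j1) in(("w3",(248,274),(44,56),(66,76),(80,88),(138,146)),("w4",(244,268),(56,70),(78,90),(95,101),(146,160)),("w5",(242,270),(96,108),(118,128),(133,140),(172,180)),("w6",(242,270),(96,108),(118,128),(133,140),(172,180))):
    z=np.load(n+".npz");p=z['p'].astype(float).mean(2);c=pickle.load(open(n+".pkl","rb"))
    g=p[:,cols[0]:cols[1]].mean(1)
    r=[edge(g,b0,b1,165),edge(g,f0,f1,125),edge(g,f0+3,f1+12,190)]
    if None in r: print(n,r,g[b0:j0+10].astype(int).tolist());continue
    u=(cols[0]+cols[1])/2
    W=onplane(c,[(u,q) for q in r],.0535)[:,:2]@ex*-1000
    print(n,np.round(r,2),'body back',W[0].round(2),'body front',W[1].round(2),'faceback',W[2].round(2),g[f0:f1+14].astype(int).tolist())
E
```

```text
Traceback (most recent call last):
ValueError: too many values to unpack (expected 5)
```

```bash
python3 - <<'E'
from h import *
import pickle
ex=np.load("clamp.npz")['ex']
def edge(g,lo,hi,th):
    for r in range(lo,hi):
        a,b=g[r],g[r+1]
        if (a-th)*(b-th)<=0 and a!=b: return r+(a-th)/(a-b)
for n,cols,b,f in(("w3",(248,274),(44,56),(66,90)),("w4",(244,268),(56,70),(78,104)),("w5",(242,270),(96,108),(118,140)),("w6",(242,270),(96,108),(118,140))):
    p=np.load(n+".npz")['p'].astype(float).mean(2);c=pickle.load(open(n+".pkl","rb"))
    g=p[:,cols[0]:cols[1]].mean(1)
    r=[edge(g,*b,165),edge(g,*f,125)]
    u=sum(cols)/2
    print(n,np.round(r,2),'back',(onplane(c,[(u,r[0])],.0535)[0,:2]@ex*-1000).round(2),g[f[0]:f[1]].astype(int).tolist())
E
```

```text
w3 [49.12 71.76] back 635.5 [116, 117, 114, 105, 97, 107, 130, 149, 163, 184, 203, 213, 216, 217, 217, 216, 215, 214, 204, 174, 138, 130, 143, 173]
w4 [62.48 84.64] back 635.52 [111, 111, 112, 110, 103, 97, 110, 132, 153, 174, 192, 197, 200, 208, 212, 212, 211, 210, 208, 196, 167, 138, 137, 164, 201, 227]
w5 [101.23 122.16] back 618.65 [110, 110, 110, 109, 120, 148, 168, 181, 190, 179, 160, 174, 200, 210, 210, 209, 208, 207, 203, 186, 170, 178]
w6 [102.87 124.  ] back 617.25 [109, 110, 110, 110, 108, 108, 124, 158, 185, 182, 159, 163, 194, 209, 210, 209, 208, 207, 204, 187, 165, 171]
```

Combining the edges and the rim count, the face is pushed back about 1.7 mm. A short stroke of 3 mm at the rim adds about 0.8 mm, and then I'll check again.

```bash
python3 - <<'E'
from h import *
import pickle
k=np.load("clamp.npz");org,ex=k['org'],k['ex']
env.reach((*(org-.078*ex),.16),down(np.radians(-103.94)))
stroke(ztop=.1315,L=.003,x0=-.078,want=9.3,step=.0015,v=.02)
env.movel((*(org-.07*ex),.17),velocity=.2)
env.reach((*(org+.075*ex),.26),down(np.radians(-103.94)))
wrist("w7");print(env.get_state()['time'])
p=np.load("w7.npz")['p'];c=pickle.load(open("w7.pkl","rb"));g=p[:,242:270].astype(float).mean(2).mean(1)
print(np.round(g[98:108]).tolist(),np.round(g[118:140]).tolist())
i=98+np.argmax(g[98:108]<165);r=i-1+(g[i-1]-165)/(g[i-1]-g[i]);print(r,onplane(c,[(256,r)],.0535)[0,:2]@ex*-1000)
cv2.imwrite("pics/w7c.png",cv2.resize(p[60:220,180:340],(600,600),interpolation=cv2.INTER_CUBIC))
E
```

```text
contact True z 0.1310 zc 0.1294 press 6.2
  x -0.0765 z 0.1306 press 6.4 along -2.6
  x -0.0750 z 0.1305 press 6.2 along -3.9
t 35.6333
36.7167
[206.0, 205.0, 204.0, 203.0, 200.0, 186.0, 151.0, 122.0, 112.0, 112.0] [110.0, 110.0, 110.0, 110.0, 111.0, 110.0, 119.0, 144.0, 162.0, 163.0, 150.0, 158.0, 191.0, 208.0, 211.0, 210.0, 209.0, 208.0, 206.0, 191.0, 167.0, 172.0]
103.60293091416608 616.6334589633951
```

View pics/w7c.png

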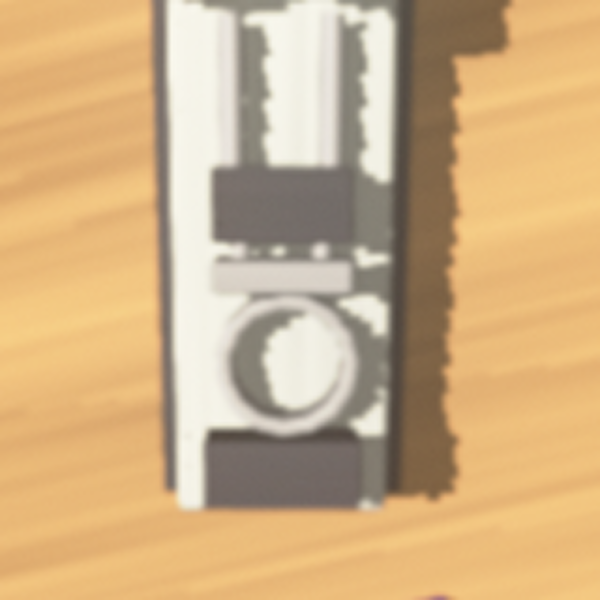

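The gap is visibly narrower but still open. The face has not moved since it first touched the band, and the jaw body has advanced about 2.0 mm since then, so the face is pushed back about 2–3 mm. The robot is touching nothing, so I'm handing in.

```bash
python3 -c "
from h import *
print(job.job_done(), env.get_state()['time'])"
```

```text
the job is handed in; nothing more can be done
the job is handed in; nothing more can be done
```

I handed the job in at about 37 s: the band stands flat on the clamp bed, held between both jaws, with the sprung face pushed back an estimated 2–3 mm (judged from camera images), using the thumbwheel alone.

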